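# Clamp the adaptor plate square in the fixture

## Robot

A 6-joint arm with a two-finger parallel gripper is mounted at the origin on the work surface. World frame = base frame: x ahead of the robot, y to its left, z up, the work surface at z = 0. Lengths are in m, angles in rad, forces in N, time in s.
With the tool pointing down it reaches from about 0.3 to 0.775 m from the base axis. Payload 14.6 kg.
Tool frame: the origin (TCP) lies midway between the tips of the shut fingers; the grasp point (between the pads) lies 19 mm behind it (grasp_offset is the distance from the TCP to the grasp point, in m); z points along the fingers, y is the line along which they close (so a half turn about z gives the same grasp; the last joint's range is limited). The gripper opens to 94 mm and grips with 3 to 60 N. Pads are 16 mm wide; open, the fingers measure 119 mm over their backs; the gripper's body (75 mm by 177 mm) begins 78 mm behind the grasp point.
Start: joints at [-1.347, 0.3, 1.521, -0, 1.321, -0.067], TCP at [0.158, -0.527, 0.205] pointing down, gripper open.
Joint ranges: [-3.03, 3.03], [-0.79, 2.21], [0.23, 2.52], [-1.04, 4.18], [0, 3.07], [-2.55, 2.55]. Speed limits (rad/s): [2.22, 2.22, 2.57, 3.14, 3.14, 3.14].

## Interface

Orientations are given as [roll, pitch, yaw] about the fixed x, y, z axes, in that order (R = Rz(yaw) Ry(pitch) Rx(roll)).
In Python, from station import * gives the robot as it stands. The module is installed in compiled form; this text tells all that it offers.
- The arm moves only by the tool send_rows, never from a script. Its argument "rows" is a list of rows, each an object of numbers: "dx", "dy", "dz": the shift along the tool's x, y, z in mm; "roll": the turn about the tool's z in degrees; "jaw": the closure, from -1 (fully open) to 1 (shut). In form: [{"dx": .., "dy": .., "dz": .., "roll": .., "jaw": ..}, ...]. A call has 1 to 12 rows; each row shifts and turns the commanded pose from where the row before left it, along the tool's axes as they then stand; what a row does not reach is not made up. A row lasts 1/12 s, in which the tool goes at most 41.7 mm and 7.16 degrees, less where a joint would pass 70% of its speed; a pose out of reach is approached as far as the arm can. A call is refused whole if a number of a shift passes 41.7 or a number of a turn 7.16, either way. A call with a gripper value outside its range is refused whole. The fingers move at their own pace and stop on an object; "force" is the grip in N (left out, the last holds). Time passes only in rows, so rows that do not move let the fingers close. It gives the time, the measured TCP pose, the force, the opening and the grip force at its end, in the units of the state.
- get_obs(): the state, without advancing time (a new reading comes with each control period).
- camera(name): name is "side" or "top"; returns a dict with "frame" (384x512x3 uint8, red, green, blue), "z_map" (384x512 float32, m along the optical axis (not along the pixel's ray), 0 where there is no reading), "camera_matrix" (3x3 intrinsics, pixels), "rvec" (rotation vector, rad) and "tvec" (3), from world to camera coordinates, as OpenCV has them. Camera axes: x right, y down, z forward; pixel columns grow to the right and rows downward; lengths in m; the calibration is good to about 2 mm. A picture is of the moment at which its call begins.
- hand_in(): hands the job in; it is judged then, once.
The state is a dict: "time_s": time; "qpos": joint angles; "joint_vel": joint speeds; "tau": joint torques, N m; "ee_pos": TCP position; "eef_rot": TCP orientation; "force": force on the tool from outside, world axes, zero at the start; "moment": the same for the moment, N m; "grip_width": finger opening in m; "grip_force": force on a finger pad.
Only numpy, scipy, OpenCV 4.12 (cv2) and the standard library are available. Lean on these libraries where they do the work, as an engineer would, in place of code of your own. Each camera call takes 0.05 s, during which the arm holds its last target. There are 200 camera calls.

## Task

Clamp the loose aluminium adaptor plate in the fixture. First push it across the base plate until its long far edge lies flush against the fence; then push the clamp's sliding jaw down its upright bar until its foot meets the plate and the jaw tilts and binds on the bar; then screw the handle firmly tight, at least half a turn clockwise seen from above. Do not disturb the other things on the bench, and let go at the end.

Things in the scene. Friction and masses are not known exactly. Their poses are not given: they have to be found in the camera images.
- fixture: Fixed fixture: dark steel base plate 205 x 265 x 12 mm with a fence and a clamp. Origin on the table straight below the screw axis (jaw untilted); z up, x square to the fence, towards it, y along it. In this frame: base x -145 to 60, y -100 to 165 mm, top z 12; clamp's upright steel bar (12 x 22 mm) at x 0, y +130 mm, top z 223, on a 50 mm square block up to z 20.
- fence (a point): Point on the face of the steel fence, 22 mm above the table, in front of the screw axis (fixture frame x +25 mm, y 0). The fence runs along y from -100 to +90 mm, its top 38 mm above the table. Axes as the fixture's. An askew plate touches it with one corner first: then press on the other half of the near edge, as a push at the middle can jam.
- plate: Loose aluminium plate with a bolt circle, 90 (its x) x 140 (its y) x 20 mm thick, 0.45 to 0.8 kg, flat on the base plate under the raised jaw, 25 to 50 mm short of the fence, up to 0.2 rad askew. Origin: centre of its underside, x to the fence. Flush = centre 45 mm from the fence face; near edge then 65 mm this side of the screw axis. Sliding it takes 2 to 8 N.
- boss_top (a point): Flat top of the round boss (30 mm diameter, 30 mm tall) on the grey jaw's arm, 60 mm from the bar's axis, 70 mm from the screw's: the place to push the jaw down. Starts 159 to 194 mm above the table. The jaw slides at 2 to 4 N; once the foot is on the plate the boss sinks some 3 mm more as the jaw tilts, then it binds and the force climbs steeply (15 to 20 N is enough). z axis: the jaw's.
- jaw (a joint): Slide of the jaw down the bar, in m: 0 at the top, grows downward, up to 0.1; starts at 0 to 0.035. Friction holds the jaw where it is left. About 0.08 when the untilted foot just reaches the plate with the screw fully back, and about 0.085 when bound.
- jaw_arm (a joint): Tilt of the jaw on the bar, rad: about 0 (within 0.01) = arm level, grows as the foot end of the arm is lifted relative to the bar end; at about 0.05 the jaw bites on the bar and binds; 0.05 to 0.08 when screwed tight.
- handle (a joint): Turn of the screw handle, rad: 0 = fully backed off (as at the start), grows clockwise seen from above (tightening), up to 8. It stays where it is left. Each turn drives handle and foot 10 mm down (1.6 mm per rad). The torque is about 0.1 to 0.2 Nm.
- handle_grip (a point): Middle of the upright, round, fluted black handle (34 mm diameter, 70 mm tall) on top of the screw: on its axis, 35 mm below its top, 60 mm above the jaw arm's top (screw fully back), 30 mm higher than the boss top. About 0.14 m above the table once the jaw is bound. z is the screw axis; x and y turn with the handle. Any yaw of grip will do.
- foot: The domed rubber-cushioned foot, 26 mm diameter, under the screw. Its origin lies on the screw axis, 42 mm above its tip. With the foot on the plate and the jaw bound, each rad of the handle adds about 8 N, so half a turn gives some 24 N.
- foot_tip (a point): The lowest point of the foot, on the screw axis; on the plate's top, 32 mm above the table, once the jaw is down.
- suction_cup: Bystander: black rubber suction cup with its stem, 44 mm diameter, 70 mm tall, standing on the bench beside the fixture; origin at the centre of its underside.
- offcut: Bystander: short piece of 40 mm square aluminium profile, 40 mm tall, standing beside the fixture; origin at the centre of its underside.
- screwdriver: Bystander: screwdriver lying on the bench beyond the fence; origin under its middle.
There are look-alikes about, which are no part of the job. Of the things like the plate, leave any that is blue; of the rest the larger one is meant.

How it is judged:
On the way, in this order (a step that is already met when the one before it is completed fails the run):
1. the plate lies flush against the fence (x of plate in the frame of fence above -0.048 m and angle between the x axis of plate and the x axis of fixture, either way round below 0.035 rad), for 0.2 s.
2. the jaw is down with its foot on the plate, tilted and bound on the bar (value of joint jaw_arm above 0.03 rad and contact force between foot and plate above 0.5 N), for 0.2 s.
3. the handle is screwed tight: turned more than 1.5 rad, the foot presses on the plate with more than 10 N (value of joint handle above 1.5 rad and contact force between foot and plate above 10 N), for 0.2 s.
At the end, for the whole second after the job is handed in: The plate lies at rest, flush against the fence (within 3 mm and 0.035 rad), the jaw is tilted more than 0.03 rad and bound on its bar, the handle has been turned more than 1.5 rad clockwise, and the foot presses on the plate with more than 10 N by itself (all of step 1 and all of step 3 and value of joint jaw_arm above 0.03 rad and linear speed of plate below 0.01 m/s); the robot touches nothing.
It fails at once if the suction cup, the offcut or the screwdriver is moved more than 30 mm (distance of any of suction_cup, offcut, screwdriver from where it was at the start of the episode above 0.03 m).
It also fails if it takes over 72 s, if anything falls off the work surface, if the arm or the gripper's body presses on something with over 40 N, if the wrist force passes 120 N, or if a joint passes its speed limit or range.

## Working session

There is one attempt and no reset: what is moved stays moved. The work goes in short steps, Python scripts to look and compute and a tool call to move; the robot and the scene stay as the last step left them, time stands still between calls to the robot, and variables do not carry over. Pictures are saved under pics/ and viewed, at most 10 in all, crops included, and the job is handed in when it is done.

Besides the shell and the picture viewer there is one more tool, called after ">>>" by a JSON object that holds its "api" and its "payload", one argument or row to a line. send_rows: Moves the arm, as the interface text tells. Its arguments: {"type":"object","properties":{"rows":{"type":"array"},"force":{"type":"number"}},"required":["rows"]}

```bash
mkdir -p pics
cat > h.py <<'E'
from station import *
import numpy as np, cv2
def cam(n):
    c=camera(n); K=np.array(c["camera_matrix"]);R=cv2.Rodrigues(np.array(c["rvec"],float))[0];t=np.array(c["tvec"],float).ravel()
    return c["frame"],c["z_map"],K,R,t
def world(z,K,R,t):
    v,u=np.mgrid[:z.shape[0],:z.shape[1]]
    p=np.stack([(u-K[0,2])/K[0,0]*z,(v-K[1,2])/K[1,1]*z,z],-1)
    return (p-t)@R
E
python3 - <<'E'
from h import *
for n in("top","side"):
    f,z,K,R,t=cam(n); np.savez(n+"0.npz",f=f,z=z,K=K,R=R,t=t)
    cv2.imwrite(f"pics/{n}0.png",cv2.resize(f[:,:,::-1],(768,576)))
    print(n,-R.T@t, R[2],(z>0).mean())
o=get_obs();print(o)
E
```

```text
top [ 0.46576875 -0.09598193  1.15786302] [ 0.06767778 -0.00548293 -0.99769216] 0.9960530598958334
side [ 0.49167139 -0.82747463  0.81147547] [ 0.07161585  0.74468221 -0.66356581] 0.9961140950520834
{'time_s': 0.1, 'qpos': array([-1.34660522e+00,  3.00403795e-01,  1.52149225e+00,  2.51013837e-05,
        1.32070450e+00, -6.66065871e-02]), 'joint_vel': array([ 1.84435440e-03, -3.49541324e-05, -2.95010178e-03, -9.47923582e-04,
       -1.07622262e-03, -7.26726515e-04]), 'tau': array([ 1.25175768e-03, -5.32645404e+01, -3.53283691e+01,  7.09282723e-02,
        2.35116330e-02, -5.90768650e-05]), 'ee_pos': array([ 0.15764388, -0.52668815,  0.20496083]), 'eef_rot': array([-3.14058861e+00, -9.13429315e-05,  2.90791424e-01]), 'force': array([-0.90582981, -0.9601268 , -0.29975768]), 'moment': array([ 0.02508642, -0.03559552, -0.07346547]), 'grip_force': 0.0, 'grip_width': 0.09415155011901355}
```

View pics/top0.png

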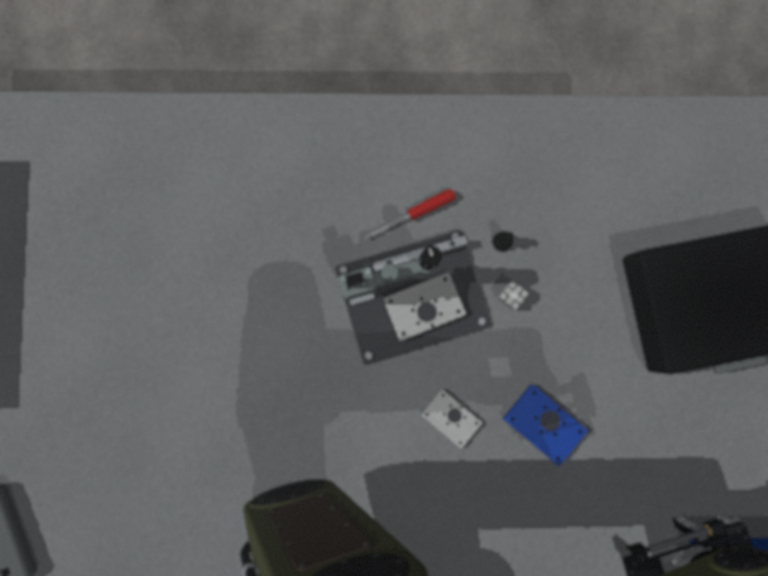

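View pics/side0.png

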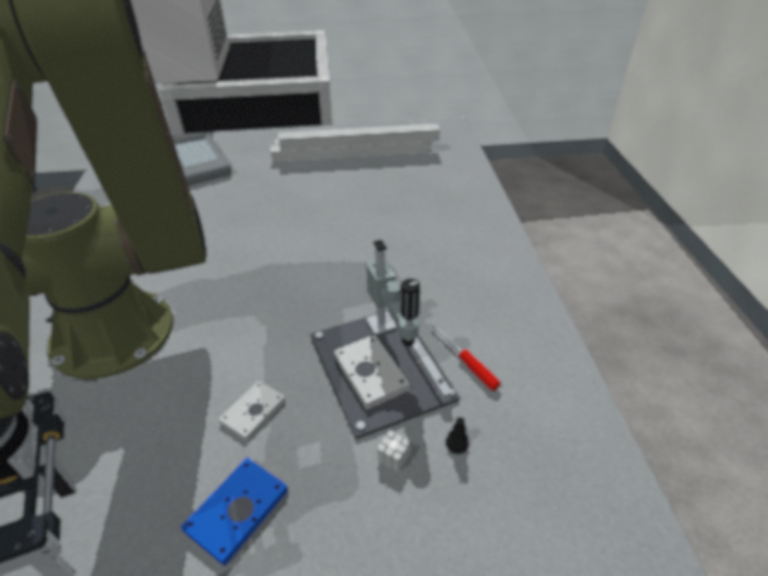

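The top view shows the plate at (427,308), handle (430,257), boss (390,270), bar (355,281), suction cup (503,241) and offcut (515,295). The small plate at (453,418) and the blue one are the look-alikes. The side view agrees. Next I'll measure from the depth maps.

```bash
cat > m.py <<'E'
from h import *
def measure(tag,noarm=True):
    out={}
    P=[];C=[]
    for n in("top","side"):
        d=np.load(n+tag+".npz"); w=world(d["z"],d["K"],d["R"],d["t"]); ok=(d["z"]>0)
        P.append(w[ok]);C.append(d["f"][ok])
    return P,C
E
python3 - <<'E'
from m import *
P,C=measure("0")
for n,p,c in zip("TS",P,C):
    roi=(p[:,0]>.3)&(p[:,0]<.75)&(p[:,1]>-.35)&(p[:,1]<.12)
    p=p[roi];c=c[roi].astype(int)
    tab=p[(abs(p[:,2])<.006)];print(n,"table z",np.median(tab[:,2]))
    b=p[(p[:,2]>.008)&(p[:,2]<.0165)&(c.max(1)<90)]
    r=cv2.minAreaRect(b[:,:2].astype(np.float32)*1000);print("base",len(b),r,np.median(b[:,2]));print(cv2.boxPoints(r))
    m=(p[:,2]>.026)&(p[:,2]<.036)&(c.min(1)>95)
    b=p[m];r=cv2.minAreaRect(b[:,:2].astype(np.float32)*1000);print("plate",len(b),r,np.median(b[:,2]))
    for lo,hi in((.06,.1),(.1,.13),(.13,.15),(.15,.16),(.16,.17),(.17,.18),(.18,.19),(.19,.2),(.2,.21),(.21,.22),(.22,.23),(.23,.26)):
        q=p[(p[:,2]>lo)&(p[:,2]<hi)]
        if len(q): print(lo,hi,len(q),q.mean(0).round(4),q.min(0).round(3),q.max(0).round(3))
E
```

```text
T table z -0.0005611117311510767
base 2987 ((557.9324340820312, -188.31576538085938), (370.38690185546875, 372.3118896484375), 57.64095687866211) 0.01156270561129331
[[ 301.5647  -245.11569]
 [ 616.06055 -444.38562]
 [ 814.3002  -131.51584]
 [ 499.80432   67.75409]]
plate 1153 ((579.7322998046875, -216.84176635742188), (163.80311584472656, 241.85293579101562), 18.839683532714844) 0.03150252138473808
0.06 0.1 38 [ 0.6371 -0.2713  0.0746] [ 0.54  -0.347  0.06 ] [ 0.673 -0.03   0.1  ]
0.1 0.13 40 [ 0.5634 -0.0982  0.1184] [ 0.54  -0.189  0.101] [ 0.59  -0.032  0.13 ]
0.13 0.15 236 [ 0.5843 -0.1264  0.1379] [ 0.539 -0.191  0.13 ] [ 0.61  -0.036  0.149]
0.15 0.16 27 [ 0.563  -0.0722  0.1564] [ 0.541 -0.123  0.15 ] [ 0.591 -0.032  0.16 ]
0.16 0.17 326 [ 0.5691 -0.0713  0.1649] [ 0.54  -0.172  0.16 ] [ 0.596 -0.021  0.17 ]
0.17 0.18 19 [ 0.582  -0.1245  0.1731] [ 0.558 -0.187  0.17 ] [ 0.61  -0.048  0.178]
0.18 0.19 13 [ 0.5832 -0.1357  0.1841] [ 0.557 -0.191  0.18 ] [ 0.603 -0.046  0.188]
0.19 0.2 9 [ 0.5896 -0.17    0.1943] [ 0.586 -0.18   0.191] [ 0.597 -0.16   0.199]
0.2 0.21 7 [ 0.5932
[... 1052 characters left out ...]
0.595 -0.035  0.16 ]
0.16 0.17 242 [ 0.5713 -0.0903  0.1651] [ 0.539 -0.193  0.16 ] [ 0.616 -0.025  0.17 ]
0.17 0.18 65 [ 0.5859 -0.1412  0.1743] [ 0.556 -0.196  0.17 ] [ 0.618 -0.049  0.18 ]
0.18 0.19 60 [ 0.5879 -0.1483  0.1849] [ 0.556 -0.195  0.18 ] [ 0.617 -0.048  0.19 ]
0.19 0.2 59 [ 0.5877 -0.1459  0.1953] [ 0.556 -0.195  0.19 ] [ 0.617 -0.049  0.2  ]
0.2 0.21 58 [ 0.5855 -0.1404  0.2052] [ 0.556 -0.196  0.201] [ 0.617 -0.049  0.21 ]
0.21 0.22 59 [ 0.5905 -0.1575  0.2153] [ 0.554 -0.195  0.21 ] [ 0.616 -0.044  0.22 ]
0.22 0.23 131 [ 0.5873 -0.1387  0.2257] [ 0.552 -0.196  0.22 ] [ 0.616 -0.039  0.23 ]
0.23 0.26 43 [ 0.6007 -0.1772  0.2308] [ 0.588 -0.192  0.23 ] [ 0.617 -0.164  0.233]
```

```bash
cat > m.py <<'E'
from h import *
def comp(mask):
    n,l,s,_=cv2.connectedComponentsWithStats(mask.astype(np.uint8))
    return l==1+np.argmax(s[1:,4])
def load(n,tag):
    d=np.load(n+tag+".npz");return d["f"].astype(int),world(d["z"],d["K"],d["R"],d["t"])
def rect(w,m):
    r=cv2.minAreaRect(w[m][:,:2].astype(np.float32)*1000);return np.round(r[0],1),np.round(r[1],1),round(r[2],1),m.sum(),np.median(w[m][:,2]).round(4)
E
python3 - <<'E'
from m import *
for n in("top","side"):
    f,w=load(n,"0");x,y,z=w[...,0],w[...,1],w[...,2]
    roi=(x>.38)&(x<.72)&(y>-.32)&(y<.05)
    M={"base":roi&(z>.008)&(z<.017),"all":roi&(z>.008)&(z<.042),"plate":roi&(z>.0275)&(z<.0345)&(f.min(2)>90),"fence":roi&(z>.0355)&(z<.041),
     "handle":roi&(z>.222)&(y<-.14),"bar":roi&(z>.215)&(y>-.1),"boss":roi&(z>.16)&(z<.170)&(y<-.085)&(y>-.15)}
    for k,m in M.items():
        try:
            c=comp(m);print(n,k,*rect(w,c))
            if k in("all","plate"): print(cv2.boxPoints(cv2.minAreaRect(w[c][:,:2].astype(np.float32)*1000)).round(1).tolist())
        except Exception as e: print(n,k,e)
    # plate and fence edge fits
E
```

```text
top base [ 536.  -163.3] [170.  265.1] 17.1 2597 0.0116
top all [ 553.1 -158.2] [205.2 265.2] 16.9 4901 0.0134
[[416.29998779296875, -61.29999923706055], [493.6000061035156, -314.8999938964844], [689.9000244140625, -255.10000610351562], [612.5999755859375, -1.399999976158142]]
top plate [ 530.1 -181.2] [ 85.9 139.7] 22.0 1069 0.0313
[[464.20001220703125, -132.5], [516.4000244140625, -262.0], [596.0999755859375, -229.89999389648438], [543.7999877929688, -100.4000015258789]]
top fence [ 623.4 -130.7] [15.8 99.7] 16.8 137 0.0378
top handle [ 602.2 -178.5] [32.4 30.1] 89.1 146 0.2289
top bar [517.6 -66.5] [116.1  27.6] 16.2 85 0.2225
top boss [ 582.1 -109.7] [26.1 26.3] 89.8 92 0.1675
side base [ 550.9 -157.8] [205.3 269.4] 16.9 2852 0.0121
side all [ 550.9 -157.8] [205.3 269.4] 16.9 4755 0.0135
[[413.6000061035156, -58.79999923706055], [491.79998779296875, -316.5], [688.2999877929688, -256.8999938964844], [610.0, 0.8999999761581421]]
side plate [ 530.5 -180.7] [ 91.  143.6] 22.2 1184 0.0319
[[461.29998779296875, -131.39999389648438], [515.5999755859375, -264.29998779296875], [599.7999877929688, -229.89999389648438], [545.5, -97.0]]
side fence [ 640.8 -193.4] [ 17.3 144.9] 16.8 211 0.0381
side handle [ 600.4 -179.1] [32.5 32.3] 84.5 122 0.2297
side bar [563.2 -54. ] [18.7 27.1] 14.2 53 0.223
side boss [ 578.6 -111.2] [28.8 24.7] 82.9 70 0.1676
```

>>> {"api": "send_rows", "payload": {
  "rows": [
    {"dx": 32, "dy": -18.5, "jaw": -1},
    {"dx": 32, "dy": -18.5},
    {"dx": 32, "dy": -18.5},
    {"dx": 32, "dy": -18.5},
    {"dx": 32, "dy": -18.5},
    {"dx": 32, "dy": -18.5},
    {"dx": 32, "dy": -18.5},
    {"dx": 32, "dy": -18.5},
    {"dx": 32, "dy": -18.5},
    {"dx": 32, "dy": -18.5},
    {"dx": 32, "dy": -18.5},
    {"dx": 30, "dy": -18.5}
  ]
}}

```text
invalid input at $.rows[0]: expected keys dx, dy, dz, roll, jaw
```

```bash
cat >> h.py <<'E'
def fx(p):
    th=np.deg2rad(16.9);d=np.array(p)[:2]*1000-[602,-178]
    return round(d[0]*np.cos(th)+d[1]*np.sin(th),1),round(-d[0]*np.sin(th)+d[1]*np.cos(th),1),round(p[2]*1000,1)
def st():
    o=get_obs();print(round(o["time_s"],2),fx(o["ee_pos"]),"rpy",o["eef_rot"].round(4),"F",o["force"].round(1),"w",round(o["grip_width"],4),o["grip_force"])
E
python3 -c "
from h import *;st()"
```

```text
0.1 (np.float64(-526.5), np.float64(-204.5), np.float64(205.0)) rpy [-3.1406e+00 -1.0000e-04  2.9080e-01] F [-0.9 -1.  -0.3] w 0.0942 0.0
```

>>> {"api": "send_rows", "payload": {
  "rows": [
    {"dx": 32, "dy": -18.5, "dz": 0, "roll": 0, "jaw": -1},
    {"dx": 32, "dy": -18.5, "dz": 0, "roll": 0, "jaw": -1},
    {"dx": 32, "dy": -18.5, "dz": 0, "roll": 0, "jaw": -1},
    {"dx": 32, "dy": -18.5, "dz": 0, "roll": 0, "jaw": -1},
    {"dx": 32, "dy": -18.5, "dz": 0, "roll": 0, "jaw": -1},
    {"dx": 32, "dy": -18.5, "dz": 0, "roll": 0, "jaw": -1},
    {"dx": 32, "dy": -18.5, "dz": 0, "roll": 0, "jaw": -1},
    {"dx": 32, "dy": -18.5, "dz": 0, "roll": 0, "jaw": -1},
    {"dx": 32, "dy": -18.5, "dz": 0, "roll": 0, "jaw": -1},
    {"dx": 32, "dy": -18.5, "dz": 0, "roll": 0, "jaw": -1},
    {"dx": 32, "dy": -18.5, "dz": 0, "roll": 0, "jaw": -1},
    {"dx": 30, "dy": -18.5, "dz": 0, "roll": 0, "jaw": -1}
  ]
}}

```text
time_s: 1.1
ee_pos: [0.461, -0.203, 0.2053]
eef_rot: [-3.141, 0.0, 0.291]
force: [0.2, -0.6, 0.6]
grip_width: 0.0939
grip_force: 0.0
```

```bash
python3 -c "
from h import *;st()"
```

```text
1.1 (np.float64(-142.2), np.float64(17.1), np.float64(205.3)) rpy [-3.1414e+00  2.0000e-04  2.9100e-01] F [ 0.2 -0.6  0.6] w 0.0939 0.0
```

>>> {"api": "send_rows", "payload": {
  "rows": [
    {"dx": -3, "dy": 0, "dz": 25, "roll": 0, "jaw": -1},
    {"dx": 0, "dy": 0, "dz": 25, "roll": 0, "jaw": -1},
    {"dx": 0, "dy": 0, "dz": 25, "roll": 0, "jaw": -1},
    {"dx": 0, "dy": 0, "dz": 25, "roll": 0, "jaw": -1},
    {"dx": 0, "dy": 0, "dz": 25, "roll": 0, "jaw": -1},
    {"dx": 0, "dy": 0, "dz": 20, "roll": 0, "jaw": -1},
    {"dx": 0, "dy": 0, "dz": 15, "roll": 0, "jaw": -1},
    {"dx": 0, "dy": 0, "dz": 13, "roll": 0, "jaw": -1},
    {"dx": 0, "dy": 0, "dz": 10, "roll": 0, "jaw": -1},
    {"dx": 0, "dy": 0, "dz": 2, "roll": 0, "jaw": -1},
    {"dx": 0, "dy": 0, "dz": 0, "roll": 0, "jaw": -1}
  ]
}}

```text
time_s: 2.02
ee_pos: [0.4569, -0.2054, 0.0201]
eef_rot: [-3.141, 0.001, 0.291]
force: [0.8, 0.4, 0.2]
grip_width: 0.0939
grip_force: 0.0
```

```bash
python3 -c "
from h import *;st()"
```

```text
2.02 (np.float64(-146.8), np.float64(15.9), np.float64(20.1)) rpy [-3.1408e+00  8.0000e-04  2.9080e-01] F [0.8 0.4 0.2] w 0.0939 0.0
```

>>> {"api": "send_rows", "payload": {
  "rows": [
    {"dx": 6, "dy": 0, "dz": 0, "roll": 0, "jaw": -1},
    {"dx": 6, "dy": 0, "dz": 0, "roll": 0, "jaw": -1},
    {"dx": 5, "dy": 0, "dz": 0, "roll": 0, "jaw": -1},
    {"dx": 5, "dy": 0, "dz": 0, "roll": 0, "jaw": -1},
    {"dx": 5, "dy": 0, "dz": 0, "roll": 0, "jaw": -1},
    {"dx": 5, "dy": 0, "dz": 0, "roll": 0, "jaw": -1},
    {"dx": 5, "dy": 0, "dz": 0, "roll": 0, "jaw": -1},
    {"dx": 5, "dy": 0, "dz": 0, "roll": 0, "jaw": -1},
    {"dx": 5, "dy": 0, "dz": 0, "roll": 0, "jaw": -1},
    {"dx": 5, "dy": 0, "dz": 0, "roll": 0, "jaw": -1},
    {"dx": 5, "dy": 0, "dz": 0, "roll": 0, "jaw": -1},
    {"dx": 3, "dy": 0, "dz": 0, "roll": 0, "jaw": -1}
  ]
}}

```text
time_s: 3.02
ee_pos: [0.5148, -0.1882, 0.0205]
eef_rot: [-3.141, 0.001, 0.291]
force: [-7.0, -1.8, 3.8]
grip_width: 0.0941
grip_force: 3.5
```

Run:
```python
from h import *
st()
for n in("top","side"):
    f,z,K,R,t=cam(n); np.savez(n+"1.npz",f=f,z=z,K=K,R=R,t=t)
    if n=="side": cv2.imwrite(f"pics/{n}1.png",cv2.resize(f[130:320,180:380,::-1],(800,600)[:2] if 0 else (600,570)))
from m import *
for n in("top","side"):
    f,w=load(n,"1");x,y,z=w[...,0],w[...,1],w[...,2]
    m=(x>.38)&(x<.72)&(y>-.32)&(y<.05)&(z>.0275)&(z<.0345)&(f.min(2)>90)
    c=comp(m);print(n,*rect(w,c))
```

```text
3.02 (np.float64(-86.4), np.float64(15.6), np.float64(20.5)) rpy [-3.1413e+00  1.0000e-03  2.9110e-01] F [-7.  -1.8  3.8] w 0.0941 3.453553207218647
top [ 606.7 -215.2] [19.2 48.5] 52.3 80 0.0312
side [ 564.8 -173.9] [ 96.8 140.9] 16.2 639 0.032
```

View pics/side1.png

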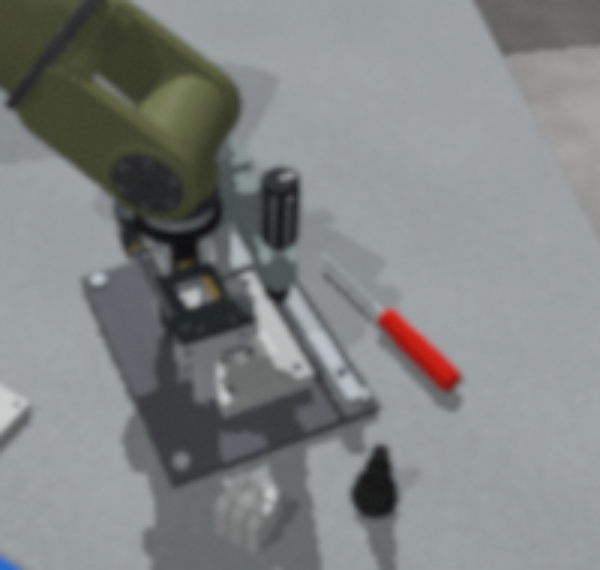

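The plate is squared to the fence and still about 13 mm short. Pushing on gently.

>>> {"api": "send_rows", "payload": {
  "rows": [
    {"dx": 2, "dy": 0, "dz": 0, "roll": 0, "jaw": -1},
    {"dx": 2, "dy": 0, "dz": 0, "roll": 0, "jaw": -1},
    {"dx": 2, "dy": 0, "dz": 0, "roll": 0, "jaw": -1},
    {"dx": 2, "dy": 0, "dz": 0, "roll": 0, "jaw": -1},
    {"dx": 2, "dy": 0, "dz": 0, "roll": 0, "jaw": -1},
    {"dx": 1, "dy": 0, "dz": 0, "roll": 0, "jaw": -1},
    {"dx": 0, "dy": 0, "dz": 0, "roll": 0, "jaw": -1}
  ]
}}

```text
time_s: 3.7
ee_pos: [0.525, -0.1852, 0.0205]
eef_rot: [-3.142, 0.001, 0.291]
force: [-3.6, -1.2, 0.7]
grip_width: 0.0939
grip_force: 2.0
```

>>> {"api": "send_rows", "payload": {
  "rows": [
    {"dx": 1, "dy": 0, "dz": 0, "roll": 0, "jaw": -1},
    {"dx": 1, "dy": 0, "dz": 0, "roll": 0, "jaw": -1},
    {"dx": 0, "dy": 0, "dz": 0, "roll": 0, "jaw": -1}
  ]
}}

```text
time_s: 3.95
ee_pos: [0.5268, -0.1847, 0.0205]
eef_rot: [-3.142, 0.001, 0.291]
force: [-4.4, -1.5, 2.5]
grip_width: 0.0941
grip_force: 2.5
```

>>> {"api": "send_rows", "payload": {
  "rows": [
    {"dx": 1, "dy": 0, "dz": 0, "roll": 0, "jaw": -1},
    {"dx": 0, "dy": 0, "dz": 0, "roll": 0, "jaw": -1}
  ]
}}

```text
time_s: 4.12
ee_pos: [0.5269, -0.1847, 0.0205]
eef_rot: [-3.141, 0.003, 0.291]
force: [-11.5, -4.2, 7.5]
grip_width: 0.0935
grip_force: 6.3
```

>>> {"api": "send_rows", "payload": {
  "rows": [
    {"dx": 1, "dy": 0, "dz": 0, "roll": 0, "jaw": -1},
    {"dx": 0, "dy": 0, "dz": 0, "roll": 0, "jaw": -1}
  ]
}}

```text
time_s: 4.28
ee_pos: [0.5271, -0.1847, 0.0205]
eef_rot: [-3.141, 0.005, 0.291]
force: [-19.2, -5.9, 11.3]
grip_width: 0.094
grip_force: 9.9
```

>>> {"api": "send_rows", "payload": {
  "rows": [
    {"dx": 0.5, "dy": 0, "dz": 0, "roll": 0, "jaw": -1},
    {"dx": 0, "dy": 0, "dz": 0, "roll": 0, "jaw": -1}
  ]
}}

```text
time_s: 4.45
ee_pos: [0.5271, -0.1847, 0.0205]
eef_rot: [-3.14, 0.005, 0.291]
force: [-21.8, -6.2, 14.4]
grip_width: 0.0938
grip_force: 11.7
```

>>> {"api": "send_rows", "payload": {
  "rows": [
    {"dx": -8, "dy": 0, "dz": 0, "roll": 0, "jaw": -1},
    {"dx": -16, "dy": 0, "dz": 0, "roll": 0, "jaw": -1},
    {"dx": -20, "dy": 0, "dz": 0, "roll": 0, "jaw": -1},
    {"dx": -16, "dy": 0, "dz": -10, "roll": 0, "jaw": -1},
    {"dx": 0, "dy": 0, "dz": -30, "roll": 0, "jaw": -1},
    {"dx": 0, "dy": 0, "dz": -35, "roll": 0, "jaw": -1},
    {"dx": 0, "dy": 0, "dz": -35, "roll": 0, "jaw": -1},
    {"dx": 0, "dy": 0, "dz": -35, "roll": 0, "jaw": -1},
    {"dx": 0, "dy": 0, "dz": -35, "roll": 0, "jaw": -1},
    {"dx": 0, "dy": 0, "dz": -35, "roll": 0, "jaw": -1},
    {"dx": 0, "dy": 0, "dz": -15, "roll": 0, "jaw": 1},
    {"dx": 0, "dy": 0, "dz": 0, "roll": 0, "jaw": 1}
  ]
}}

```text
time_s: 5.45
ee_pos: [0.4732, -0.2015, 0.2546]
eef_rot: [3.137, -0.006, 0.291]
force: [-0.4, -0.4, -1.2]
grip_width: 0.0841
grip_force: 0.0
```

Run:
```python
from h import *
st();print(get_obs()["qpos"].round(3))
for n in("top","side"):
    f,z,K,R,t=cam(n); np.savez(n+"2.npz",f=f,z=z,K=K,R=R,t=t)
from m import *
for n in("side","top"):
    f,w=load(n,"2");x,y,z=w[...,0],w[...,1],w[...,2]
    m=(x>.45)&(x<.65)&(y>-.32)&(y<.05)&(z>.0275)&(z<.0345)&(f.min(2)>90)
    c=comp(m);r=rect(w,c);print(n,*r,fx([*(r[0]/1000),0]))
    m=(z>.16)&(z<.170)&(y<-.085)&(y>-.15)&(x>.55)&(x<.61);c=comp(m);r=rect(w,c);print("boss",*r,fx([*(r[0]/1000),0]))
```

```text
5.45 (np.float64(-130.1), np.float64(14.9), np.float64(254.6)) rpy [ 3.1368 -0.0056  0.291 ] F [-0.4 -0.4 -1.2] w 0.0841 0.0
[-0.474  0.181  1.554  0.     1.4    0.806]
side [ 578.8 -169.8] [ 92.6 142.3] 16.9 1036 0.032 (np.float64(-19.8), np.float64(14.6), 0)
boss [ 578.5 -112. ] [28.8 24.7] 82.6 71 0.1677 (np.float64(-3.3), np.float64(70.0), 0)
top [ 574.5 -175. ] [ 70.1 158.1] 31.7 556 0.0313 (np.float64(-25.4), np.float64(10.9), 0)
boss [ 582.2 -109.8] [26.1 26.7] 89.9 95 0.1675 (np.float64(0.9), np.float64(71.0), 0)
```

>>> {"api": "send_rows", "payload": {
  "rows": [
    {"dx": 22, "dy": -9, "dz": 0, "roll": 0, "jaw": 1},
    {"dx": 22, "dy": -9, "dz": 0, "roll": 0, "jaw": 1},
    {"dx": 22, "dy": -9, "dz": 0, "roll": 0, "jaw": 1},
    {"dx": 22, "dy": -9, "dz": 0, "roll": 0, "jaw": 1},
    {"dx": 22, "dy": -9, "dz": 0, "roll": 0, "jaw": 1},
    {"dx": 20, "dy": -9, "dz": 0, "roll": 0, "jaw": 1},
    {"dx": 0, "dy": 0, "dz": 0, "roll": 0, "jaw": 1}
  ]
}}

```text
time_s: 6.13
ee_pos: [0.5825, -0.1096, 0.2479]
eef_rot: [-3.139, 0.002, 0.293]
force: [-0.2, 0.9, -1.0]
grip_width: 0.0295
grip_force: 0.0
```

>>> {"api": "send_rows", "payload": {
  "rows": [
    {"dx": 0, "dy": 0, "dz": 0, "roll": -7.15, "jaw": 1},
    {"dx": 0, "dy": 0, "dz": 0, "roll": -7.15, "jaw": 1},
    {"dx": 0, "dy": 0, "dz": 0, "roll": -7.15, "jaw": 1},
    {"dx": 0, "dy": 0, "dz": 0, "roll": -7.15, "jaw": 1},
    {"dx": 0, "dy": 0, "dz": 0, "roll": -7.15, "jaw": 1},
    {"dx": 0, "dy": 0, "dz": 0, "roll": -7.15, "jaw": 1},
    {"dx": 0, "dy": 0, "dz": 0, "roll": -7.15, "jaw": 1},
    {"dx": 0, "dy": 0, "dz": 0, "roll": -7.15, "jaw": 1},
    {"dx": 0, "dy": 0, "dz": 0, "roll": -7.15, "jaw": 1},
    {"dx": 0, "dy": 0, "dz": 0, "roll": -7.15, "jaw": 1},
    {"dx": 0, "dy": 0, "dz": 0, "roll": -7.15, "jaw": 1},
    {"dx": 0, "dy": 0, "dz": 0, "roll": -7.15, "jaw": 1}
  ]
}}

```text
time_s: 7.13
ee_pos: [0.5804, -0.1124, 0.2488]
eef_rot: [-3.14, -0.001, 1.794]
force: [-0.2, -0.4, 0.4]
grip_width: 0.0009
grip_force: 0.0
```

>>> {"api": "send_rows", "payload": {
  "rows": [
    {"dx": 0, "dy": 0, "dz": 0, "roll": -4, "jaw": 1},
    {"dx": 0, "dy": 0, "dz": 0, "roll": 0, "jaw": 1}
  ]
}}

```text
time_s: 7.3
ee_pos: [0.5804, -0.1123, 0.2489]
eef_rot: [-3.14, -0.001, 1.861]
force: [-0.0, -0.4, 0.1]
grip_width: 0.0003
grip_force: 0.0
```

Run:
```python
from h import *
st();print(get_obs()["qpos"].round(3))
```

```text
7.3 (np.float64(-1.6), np.float64(69.1), np.float64(248.9)) rpy [-3.1398e+00 -1.2000e-03  1.8612e+00] F [-0.  -0.4  0.1] w 0.0003 0.0
[-0.253  0.367  1.332  0.     1.445 -0.544]
```

>>> {"api": "send_rows", "payload": {
  "rows": [
    {"dx": 0, "dy": 1.5, "dz": 20, "roll": 0, "jaw": 1},
    {"dx": 0, "dy": 0, "dz": 20, "roll": 0, "jaw": 1},
    {"dx": 0, "dy": 0, "dz": 20, "roll": 0, "jaw": 1},
    {"dx": 0, "dy": 0, "dz": 12, "roll": 0, "jaw": 1},
    {"dx": 0, "dy": 0, "dz": 4, "roll": 0, "jaw": 1},
    {"dx": 0, "dy": 0, "dz": 4, "roll": 0, "jaw": 1},
    {"dx": 0, "dy": 0, "dz": 4, "roll": 0, "jaw": 1},
    {"dx": 0, "dy": 0, "dz": 4, "roll": 0, "jaw": 1},
    {"dx": 0, "dy": 0, "dz": 0, "roll": 0, "jaw": 1}
  ]
}}

```text
time_s: 8.05
ee_pos: [0.5825, -0.1118, 0.1624]
eef_rot: [3.141, 0.0, 1.858]
force: [0.8, -0.6, -0.5]
grip_width: 0.0001
grip_force: 0.0
```

Run:
```python
from h import *
st()
f,z,K,R,t=cam("side"); cv2.imwrite("pics/side3.png",cv2.resize(f[130:320,180:380,::-1],(600,570)))
```

```text
8.05 (np.float64(0.6), np.float64(69.0), np.float64(162.4)) rpy [3.1414e+00 2.0000e-04 1.8578e+00] F [ 0.8 -0.6 -0.5] w 0.0001 0.01869659313683769
```

View pics/side3.png

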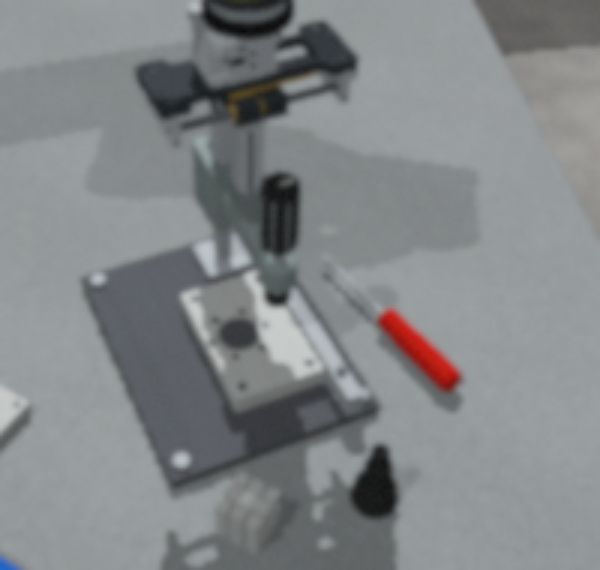

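The plate sits flush at the fence (edge from about (265,270) to (325,365)). The shut fingers are over the boss, at about (240,165), with clearance to the bar and handle. Pushing down.

>>> {"api": "send_rows", "payload": {
  "rows": [
    {"dx": 0, "dy": 0, "dz": 4, "roll": 0, "jaw": 1},
    {"dx": 0, "dy": 0, "dz": 4, "roll": 0, "jaw": 1},
    {"dx": 0, "dy": 0, "dz": 4, "roll": 0, "jaw": 1},
    {"dx": 0, "dy": 0, "dz": 4, "roll": 0, "jaw": 1},
    {"dx": 0, "dy": 0, "dz": 4, "roll": 0, "jaw": 1},
    {"dx": 0, "dy": 0, "dz": 4, "roll": 0, "jaw": 1},
    {"dx": 0, "dy": 0, "dz": 4, "roll": 0, "jaw": 1},
    {"dx": 0, "dy": 0, "dz": 4, "roll": 0, "jaw": 1},
    {"dx": 0, "dy": 0, "dz": 4, "roll": 0, "jaw": 1},
    {"dx": 0, "dy": 0, "dz": 3, "roll": 0, "jaw": 1},
    {"dx": 0, "dy": 0, "dz": 2, "roll": 0, "jaw": 1}
  ]
}}

```text
time_s: 9.02
ee_pos: [0.5823, -0.1116, 0.1209]
eef_rot: [-3.141, -0.0, 1.858]
force: [0.2, -0.1, 2.5]
grip_width: 0.0
grip_force: 0.9
```

>>> {"api": "send_rows", "payload": {
  "rows": [
    {"dx": 0, "dy": 0, "dz": 2, "roll": 0, "jaw": 1},
    {"dx": 0, "dy": 0, "dz": 1, "roll": 0, "jaw": 1},
    {"dx": 0, "dy": 0, "dz": 0, "roll": 0, "jaw": 1}
  ]
}}

```text
time_s: 9.27
ee_pos: [0.5823, -0.1116, 0.1182]
eef_rot: [-3.141, -0.0, 1.858]
force: [0.7, -0.2, 0.5]
grip_width: 0.0002
grip_force: 0.2
```

>>> {"api": "send_rows", "payload": {
  "rows": [
    {"dx": 0, "dy": 0, "dz": 1, "roll": 0, "jaw": 1},
    {"dx": 0, "dy": 0, "dz": 0, "roll": 0, "jaw": 1}
  ]
}}

```text
time_s: 9.43
ee_pos: [0.5824, -0.1116, 0.1173]
eef_rot: [-3.141, -0.0, 1.858]
force: [1.0, -0.3, 0.4]
grip_width: 0.0002
grip_force: 0.6
```

>>> {"api": "send_rows", "payload": {
  "rows": [
    {"dx": 0, "dy": 0, "dz": 2, "roll": 0, "jaw": 1},
    {"dx": 0, "dy": 0, "dz": 2, "roll": 0, "jaw": 1},
    {"dx": 0, "dy": 0, "dz": 0, "roll": 0, "jaw": 1}
  ]
}}

```text
time_s: 9.68
ee_pos: [0.5826, -0.1109, 0.1144]
eef_rot: [3.141, -0.001, 1.858]
force: [-5.3, 5.8, 11.1]
grip_width: 0.0007
grip_force: 5.8
```

>>> {"api": "send_rows", "payload": {
  "rows": [
    {"dx": 0, "dy": 0, "dz": 1, "roll": 0, "jaw": 1},
    {"dx": 0, "dy": 0, "dz": 1, "roll": 0, "jaw": 1},
    {"dx": 0, "dy": 0, "dz": 0, "roll": 0, "jaw": 1}
  ]
}}

```text
time_s: 9.93
ee_pos: [0.5827, -0.1104, 0.1131]
eef_rot: [3.14, -0.001, 1.859]
force: [-7.2, 10.0, 17.4]
grip_width: 0.0004
grip_force: 8.9
```

>>> {"api": "send_rows", "payload": {
  "rows": [
    {"dx": 0, "dy": 0, "dz": 1, "roll": 0, "jaw": 1},
    {"dx": 0, "dy": 0, "dz": 0, "roll": 0, "jaw": 1}
  ]
}}

```text
time_s: 10.1
ee_pos: [0.5827, -0.1102, 0.1124]
eef_rot: [3.14, -0.002, 1.859]
force: [-8.6, 12.6, 21.1]
grip_width: 0.0005
grip_force: 10.6
```

>>> {"api": "send_rows", "payload": {
  "rows": [
    {"dx": 0, "dy": 0, "dz": 0, "roll": 0, "jaw": 1},
    {"dx": 0, "dy": 0, "dz": 0, "roll": 0, "jaw": 1},
    {"dx": 0, "dy": 0, "dz": -4, "roll": 0, "jaw": 1},
    {"dx": 0, "dy": 0, "dz": -15, "roll": 0, "jaw": 1},
    {"dx": 0, "dy": 0, "dz": -30, "roll": 0, "jaw": 1},
    {"dx": 0, "dy": 0, "dz": -35, "roll": 0, "jaw": 1},
    {"dx": 0, "dy": 0, "dz": -35, "roll": 0, "jaw": 1},
    {"dx": 0, "dy": 0, "dz": -30, "roll": 0, "jaw": 1},
    {"dx": -15, "dy": 0, "dz": 0, "roll": -7, "jaw": -1},
    {"dx": 0, "dy": 0, "dz": 0, "roll": -7, "jaw": -1},
    {"dx": 0, "dy": 0, "dz": 0, "roll": -7, "jaw": -1},
    {"dx": 0, "dy": 0, "dz": 0, "roll": -7, "jaw": -1}
  ]
}}

```text
time_s: 11.1
ee_pos: [0.5866, -0.1262, 0.2591]
eef_rot: [-3.141, -0.0, 2.353]
force: [0.4, 0.9, 0.7]
grip_width: 0.0238
grip_force: 0.0
```

>>> {"api": "send_rows", "payload": {
  "rows": [
    {"dx": 0, "dy": 0, "dz": 0, "roll": -7, "jaw": -1},
    {"dx": 0, "dy": 0, "dz": 0, "roll": -7, "jaw": -1},
    {"dx": 0, "dy": 0, "dz": 0, "roll": -7, "jaw": -1},
    {"dx": 0, "dy": 0, "dz": 0, "roll": -7, "jaw": -1},
    {"dx": 0, "dy": 0, "dz": 0, "roll": -7, "jaw": -1},
    {"dx": 0, "dy": 0, "dz": 0, "roll": -7, "jaw": -1},
    {"dx": 0, "dy": 0, "dz": 0, "roll": -7, "jaw": -1},
    {"dx": 0, "dy": 0, "dz": 0, "roll": -7, "jaw": -1},
    {"dx": 0, "dy": 0, "dz": 0, "roll": -7, "jaw": -1},
    {"dx": 0, "dy": 0, "dz": 0, "roll": 0, "jaw": -1}
  ]
}}

```text
time_s: 11.93
ee_pos: [0.5866, -0.126, 0.2592]
eef_rot: [3.141, -0.0, -2.831]
force: [-0.0, -0.8, 0.1]
grip_width: 0.0905
grip_force: 0.0
```

Run:
```python
from h import *
st();print(get_obs()["qpos"].round(3))
for n in("top","side"):
    f,z,K,R,t=cam(n); np.savez(n+"4.npz",f=f,z=z,K=K,R=R,t=t)
    if n=="side": cv2.imwrite("pics/side4.png",cv2.resize(f[130:320,180:380,::-1],(600,570)))
from m import *
for n in("side","top"):
    f,w=load(n,"4");x,y,z=w[...,0],w[...,1],w[...,2]
    for lo,hi in((.115,.135),(.135,.155),(.155,.168),(.169,.19)):
        m=(x>.56)&(x<.64)&(y>-.22)&(y<-.14)&(z>lo)&(z<hi)
        if m.sum()>5: c=comp(m);r=rect(w,c);print(n,lo,*r,fx([*(r[0]/1000),0]),w[c].max(0).round(4))
```

```text
11.93 (np.float64(0.4), np.float64(54.2), np.float64(259.2)) rpy [ 3.1413e+00 -4.0000e-04 -2.8308e+00] F [-0.  -0.8  0.1] w 0.0905 0.0
[-0.273  0.381  1.289  0.     1.472 -2.154]
side 0.115 [ 595.5 -182.9] [18.1 35.6] 60.9 73 0.1254 (np.float64(-7.6), np.float64(-2.8), 0) [ 0.6144 -0.1663  0.1349]
side 0.135 [ 596.5 -182.5] [19.2 37.5] 62.6 72 0.1456 (np.float64(-6.6), np.float64(-2.7), 0) [ 0.6169 -0.1653  0.1546]
side 0.155 [ 596.3 -181.8] [20.1 36.8] 64.0 54 0.1616 (np.float64(-6.6), np.float64(-2.0), 0) [ 0.6164 -0.1647  0.1677]
side 0.169 [ 600.6 -174.4] [32.4 34. ] 4.0 121 0.1769 (np.float64(-0.3), np.float64(3.9), 0) [ 0.6168 -0.1573  0.1798]
top 0.115 [ 585.5 -179.1] [3.9 0.1] 71.8 3 0.1222 (np.float64(-16.1), np.float64(3.7), 0) [ 0.5861 -0.1773  0.1349]
top 0.169 [ 586.2 -172. ] [15.8  1.2] 77.7 7 0.1724 (np.float64(-13.4), np.float64(10.3), 0) [ 0.5873 -0.1642  0.1797]
```

View pics/side4.png

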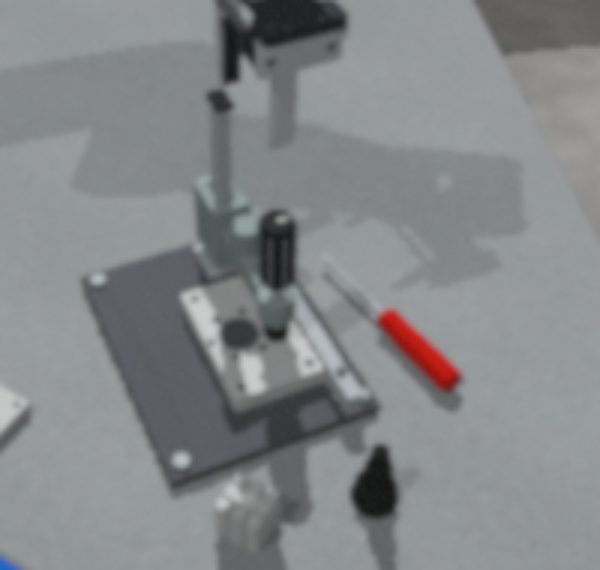

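The jaw is down with its foot on the plate at (275,333), and the plate is still flush. The handle top is at (277,215), about z 0.178, leaning slightly toward the bar. Moving over it.

>>> {"api": "send_rows", "payload": {
  "rows": [
    {"dx": 0, "dy": -18, "dz": 0, "roll": 0, "jaw": -1},
    {"dx": 0, "dy": -18, "dz": 0, "roll": 0, "jaw": -1},
    {"dx": 0, "dy": -15.5, "dz": 0, "roll": 0, "jaw": -1},
    {"dx": 0, "dy": 0, "dz": 25, "roll": 0, "jaw": -1},
    {"dx": 0, "dy": 0, "dz": 25, "roll": 0, "jaw": -1},
    {"dx": 0, "dy": 0, "dz": 20, "roll": 0, "jaw": -1},
    {"dx": 0, "dy": 0, "dz": 0, "roll": 0, "jaw": -1}
  ]
}}

```text
time_s: 12.62
ee_pos: [0.6007, -0.1748, 0.185]
eef_rot: [3.138, -0.005, -2.841]
force: [0.3, -0.3, -0.2]
grip_width: 0.0942
grip_force: 0.0
```

Run:
```python
from h import *
st();print(get_obs()["qpos"].round(3))
```

```text
12.62 (np.float64(-0.3), np.float64(3.5), np.float64(185.0)) rpy [ 3.1376 -0.0053 -2.8409] F [ 0.3 -0.3 -0.2] w 0.0942 0.0
[-0.342  0.489  1.307 -0.     1.352 -2.213]
```

>>> {"api": "send_rows", "payload": {
  "rows": [
    {"dx": 0, "dy": -1, "dz": 20, "roll": 0, "jaw": -1},
    {"dx": 0, "dy": 0, "dz": 20, "roll": 0, "jaw": -1},
    {"dx": 0, "dy": 0, "dz": 14, "roll": 0, "jaw": -1},
    {"dx": 0, "dy": 0, "dz": 0, "roll": 0, "jaw": -1},
    {"dx": 0, "dy": 0, "dz": 0, "roll": 0, "jaw": -1}
  ]
}}

```text
time_s: 13.03
ee_pos: [0.6027, -0.1762, 0.1364]
eef_rot: [-3.141, 0.0, -2.839]
force: [0.6, -0.4, 0.6]
grip_width: 0.0943
grip_force: 0.0
```

>>> {"api": "send_rows", "payload": {
  "rows": [
    {"dx": 0, "dy": 0, "dz": 0, "roll": 0, "jaw": 1},
    {"dx": 0, "dy": 0, "dz": 0, "roll": 0, "jaw": 1},
    {"dx": 0, "dy": 0, "dz": 0, "roll": 0, "jaw": 1},
    {"dx": 0, "dy": 0, "dz": 0, "roll": 0, "jaw": 1},
    {"dx": 0, "dy": 0, "dz": 0, "roll": 0, "jaw": 1},
    {"dx": 0, "dy": 0, "dz": 0, "roll": 0, "jaw": 1},
    {"dx": 0, "dy": 0, "dz": 0, "roll": 0, "jaw": 1},
    {"dx": 0, "dy": 0, "dz": 0, "roll": 0, "jaw": 1},
    {"dx": 0, "dy": 0, "dz": 0, "roll": 0, "jaw": 1},
    {"dx": 0, "dy": 0, "dz": 0, "roll": 0, "jaw": 1}
  ],
  "force": 18
}}

```text
time_s: 13.87
ee_pos: [0.6024, -0.1759, 0.1354]
eef_rot: [3.141, -0.0, -2.837]
force: [-0.4, 2.7, 0.5]
grip_width: 0.0337
grip_force: 18.0
```

Run:
```python
from h import *
st()
```

```text
13.87 (np.float64(1.0), np.float64(1.9), np.float64(135.4)) rpy [ 3.1411e+00 -1.0000e-04 -2.8367e+00] F [-0.4  2.7  0.5] w 0.0337 17.95952796936035
```

>>> {"api": "send_rows", "payload": {
  "rows": [
    {"dx": 0, "dy": 0, "dz": 0.1, "roll": 6, "jaw": 1},
    {"dx": 0, "dy": 0, "dz": 0.1, "roll": 6, "jaw": 1},
    {"dx": 0, "dy": 0, "dz": 0.1, "roll": 6, "jaw": 1},
    {"dx": 0, "dy": 0, "dz": 0.1, "roll": 6, "jaw": 1},
    {"dx": 0, "dy": 0, "dz": 0.1, "roll": 6, "jaw": 1},
    {"dx": 0, "dy": 0, "dz": 0.1, "roll": 6, "jaw": 1},
    {"dx": 0, "dy": 0, "dz": 0.1, "roll": 6, "jaw": 1},
    {"dx": 0, "dy": 0, "dz": 0.1, "roll": 6, "jaw": 1}
  ]
}}

```text
time_s: 14.53
ee_pos: [0.6026, -0.1758, 0.135]
eef_rot: [3.141, 0.0, 2.604]
force: [-0.8, 3.5, 3.8]
grip_width: 0.0337
grip_force: 17.9
```

Run:
```python
from h import *
st();o=get_obs();print(o["moment"].round(3))
```

```text
14.53 (np.float64(1.2), np.float64(2.0), np.float64(135.0)) rpy [3.1412e+00 1.0000e-04 2.6039e+00] F [-0.8  3.5  3.8] w 0.0337 17.9490128159523
[0.444 0.03  0.078]
```

>>> {"api": "send_rows", "payload": {
  "rows": [
    {"dx": 0, "dy": 0, "dz": 0.05, "roll": 6, "jaw": 1},
    {"dx": 0, "dy": 0, "dz": 0.05, "roll": 6, "jaw": 1},
    {"dx": 0, "dy": 0, "dz": 0.05, "roll": 6, "jaw": 1},
    {"dx": 0, "dy": 0, "dz": 0.05, "roll": 6, "jaw": 1},
    {"dx": 0, "dy": 0, "dz": 0.05, "roll": 6, "jaw": 1},
    {"dx": 0, "dy": 0, "dz": 0.05, "roll": 6, "jaw": 1},
    {"dx": 0, "dy": 0, "dz": 0.05, "roll": 6, "jaw": 1},
    {"dx": 0, "dy": 0, "dz": 0.05, "roll": 6, "jaw": 1},
    {"dx": 0, "dy": 0, "dz": 0.05, "roll": 6, "jaw": 1},
    {"dx": 0, "dy": 0, "dz": 0.05, "roll": 6, "jaw": 1},
    {"dx": 0, "dy": 0, "dz": 0.05, "roll": 6, "jaw": 1},
    {"dx": 0, "dy": 0, "dz": 0.05, "roll": 6, "jaw": 1}
  ]
}}

```text
time_s: 15.53
ee_pos: [0.6028, -0.1757, 0.1346]
eef_rot: [3.141, -0.0, 1.347]
force: [-0.8, 4.2, 4.2]
grip_width: 0.0335
grip_force: 18.0
```

Run:
```python
from h import *
st();o=get_obs();print(o["moment"].round(3))
```

```text
15.53 (np.float64(1.5), np.float64(1.9), np.float64(134.6)) rpy [ 3.1406e+00 -5.0000e-04  1.3473e+00] F [-0.8  4.2  4.2] w 0.0335 18.004182279109955
[ 0.375 -0.254  0.111]
```

>>> {"api": "send_rows", "payload": {
  "rows": [
    {"dx": 0, "dy": 0, "dz": 0.05, "roll": 6, "jaw": 1},
    {"dx": 0, "dy": 0, "dz": 0.05, "roll": 6, "jaw": 1},
    {"dx": 0, "dy": 0, "dz": 0.05, "roll": 6, "jaw": 1},
    {"dx": 0, "dy": 0, "dz": 0.05, "roll": 6, "jaw": 1},
    {"dx": 0, "dy": 0, "dz": 0.05, "roll": 6, "jaw": 1},
    {"dx": 0, "dy": 0, "dz": 0.05, "roll": 6, "jaw": 1},
    {"dx": 0, "dy": 0, "dz": 0.05, "roll": 6, "jaw": 1},
    {"dx": 0, "dy": 0, "dz": 0.05, "roll": 6, "jaw": 1},
    {"dx": 0, "dy": 0, "dz": 0.05, "roll": 6, "jaw": 1},
    {"dx": 0, "dy": 0, "dz": 0.05, "roll": 6, "jaw": 1},
    {"dx": 0, "dy": 0, "dz": 0.05, "roll": 6, "jaw": 1},
    {"dx": 0, "dy": 0, "dz": 0.05, "roll": 6, "jaw": 1}
  ]
}}

```text
time_s: 16.53
ee_pos: [0.6027, -0.1761, 0.1338]
eef_rot: [3.141, -0.001, 0.091]
force: [-1.8, 2.4, 3.1]
grip_width: 0.0339
grip_force: 18.0
```

>>> {"api": "send_rows", "payload": {
  "rows": [
    {"dx": 0, "dy": 0, "dz": 0.05, "roll": 6, "jaw": 1},
    {"dx": 0, "dy": 0, "dz": 0.05, "roll": 6, "jaw": 1},
    {"dx": 0, "dy": 0, "dz": 0.05, "roll": 6, "jaw": 1},
    {"dx": 0, "dy": 0, "dz": 0, "roll": 6, "jaw": 1},
    {"dx": 0, "dy": 0, "dz": 0, "roll": 0, "jaw": 1},
    {"dx": 0, "dy": 0, "dz": 0, "roll": 0, "jaw": 1}
  ]
}}

```text
time_s: 17.03
ee_pos: [0.6023, -0.1757, 0.1334]
eef_rot: [-3.141, 0.001, -0.321]
force: [-3.3, 5.3, 3.7]
grip_width: 0.0339
grip_force: 18.0
```

Run:
```python
from h import *
st();o=get_obs();print(o["moment"].round(3),o["qpos"].round(2))
```

```text
17.03 (np.float64(0.9), np.float64(2.1), np.float64(133.4)) rpy [-3.1414e+00  8.0000e-04 -3.2140e-01] F [-3.3  5.3  3.7] w 0.0339 18.014443516731262
[ 0.344  0.73  -0.085] [-0.34  0.53  1.36  0.    1.24  1.55]
```

>>> {"api": "send_rows", "payload": {
  "rows": [
    {"dx": 0, "dy": 0, "dz": 0, "roll": 0, "jaw": -1},
    {"dx": 0, "dy": 0, "dz": 0, "roll": 0, "jaw": -1},
    {"dx": 0, "dy": 0, "dz": 0, "roll": 0, "jaw": -1},
    {"dx": 0, "dy": 0, "dz": 0, "roll": 0, "jaw": -1},
    {"dx": 0, "dy": 0, "dz": -10, "roll": 0, "jaw": -1},
    {"dx": 0, "dy": 0, "dz": -25, "roll": 0, "jaw": -1},
    {"dx": 0, "dy": 0, "dz": -30, "roll": 0, "jaw": -1},
    {"dx": 0, "dy": 0, "dz": -30, "roll": 0, "jaw": -1},
    {"dx": 0, "dy": 0, "dz": -35, "roll": 0, "jaw": -1},
    {"dx": -30, "dy": 0, "dz": 0, "roll": 0, "jaw": -1},
    {"dx": -40, "dy": 0, "dz": 0, "roll": 0, "jaw": -1},
    {"dx": -40, "dy": 0, "dz": 0, "roll": 0, "jaw": -1}
  ]
}}

```text
time_s: 18.03
ee_pos: [0.497, -0.1409, 0.2638]
eef_rot: [3.141, -0.001, -0.323]
force: [1.2, -0.4, -0.1]
grip_width: 0.0938
grip_force: 0.0
```

>>> {"api": "send_rows", "payload": {
  "rows": [
    {"dx": -30, "dy": 0, "dz": 0, "roll": 0, "jaw": -1},
    {"dx": 0, "dy": 0, "dz": 0, "roll": 0, "jaw": -1}
  ]
}}

```text
time_s: 18.2
ee_pos: [0.4664, -0.1304, 0.2648]
eef_rot: [3.141, -0.001, -0.323]
force: [-0.9, 0.2, 0.3]
grip_width: 0.0941
grip_force: 0.0
```

Run:
```python
from h import *
st()
for n in("top","side"):
    f,z,K,R,t=cam(n); np.savez(n+"5.npz",f=f,z=z,K=K,R=R,t=t)
    if n=="side": cv2.imwrite("pics/side5.png",cv2.resize(f[130:320,180:380,::-1],(600,570)))
from m import *
for tag in"45":
  for n in("side","top"):
    f,w=load(n,tag);x,y,z=w[...,0],w[...,1],w[...,2]
    for k,m in(("plate",(x>.45)&(x<.65)&(y>-.32)&(y<.05)&(z>.0275)&(z<.0345)&(f.min(2)>90)),("handle",(x>.56)&(x<.64)&(y>-.22)&(y<-.14)&(z>.160)&(z<.19)),("boss",(z>.105)&(z<.122)&(y<-.085)&(y>-.15)&(x>.55)&(x<.61))):
        if m.sum()>5: c=comp(m);r=rect(w,c);print(tag,n,k,*r,fx([*(r[0]/1000),0]),w[c][:,2].max().round(4))
```

```text
18.2 (np.float64(-116.0), np.float64(84.9), np.float64(264.8)) rpy [ 3.1415e+00 -1.4000e-03 -3.2290e-01] F [-0.9  0.2  0.3] w 0.0941 0.0
4 side plate [ 581.7 -180.1] [ 92.4 165.1] 16.8 877 0.0319 (np.float64(-20.0), np.float64(3.9), 0) 0.0345
4 side handle [ 600.5 -174.5] [32.6 34.3] 4.2 154 0.1763 (np.float64(-0.4), np.float64(3.8), 0) 0.1798
4 side boss [ 578.3 -108.8] [27.6 24.1] 74.5 69 0.1125 (np.float64(-2.6), np.float64(73.1), 0) 0.1152
4 top plate [ 569.4 -133.4] [52.2 25.4] 73.1 87 0.0318 (np.float64(-18.2), np.float64(52.2), 0) 0.0344
4 top handle [ 585.8 -171.9] [15.8  1.6] 84.4 11 0.1694 (np.float64(-13.7), np.float64(10.5), 0) 0.1797
4 top boss [ 573.5 -111.4] [10.  23.5] 17.3 32 0.1123 (np.float64(-7.9), np.float64(72.0), 0) 0.1168
5 side plate [ 581.7 -181.2] [ 92.  166.6] 17.3 895 0.0319 (np.float64(-20.4), np.float64(2.8), 0) 0.0345
5 side handle [ 598.7 -172.5] [32.9 32.4] 45.6 143 0.1744 (np.float64(-1.6), np.float64(6.2), 0) 0.1782
5 side boss [ 577.8 -107.4] [29.8 22.8] 82.9 72 0.1144 (np.float64(-2.6), np.float64(74.6), 0) 0.1175
5 top plate [ 580.6 -171.6] [ 90.7 134.9] 16.8 543 0.0313 (np.float64(-18.6), np.float64(12.3), 0) 0.0345
5 top handle [ 600.1 -170.7] [34.3 31.4] 87.0 140 0.1741 (np.float64(0.3), np.float64(7.5), 0) 0.1823
5 top boss [ 581.6 -107.8] [27.5 25.6] 88.9 93 0.1145 (np.float64(0.9), np.float64(73.1), 0) 0.1202
```

View pics/side5.png

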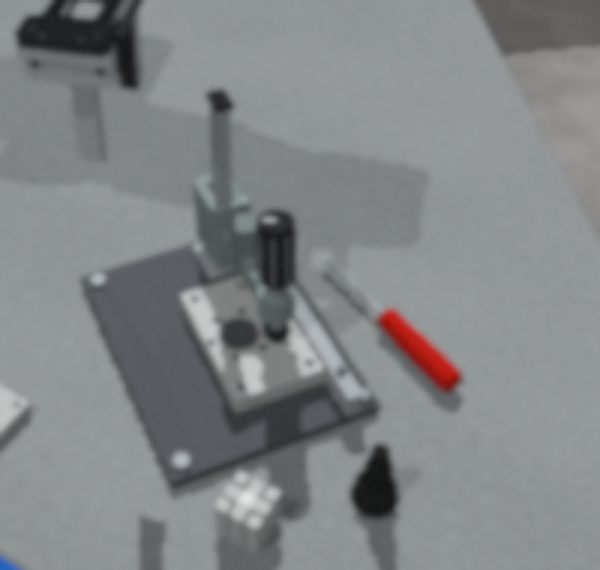

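The handle dropped 1.9 mm and the boss rose 1.9 mm. That matches a screw advance of about 6 mm, so the full 3.8 rad turn took hold. The plate is flush and the gripper is clear at the upper left of the picture.

```bash
python3 -c "
from station import *;print(hand_in())"
```

```text
the job is handed in; nothing more can be done
None
```

The job is handed in, with no verdict shown: by camera and force readings the plate is flush against the fence, the jaw is bound on its bar, the handle is turned about 3.8 rad clockwise, and the gripper is clear of everything.

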